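# Load the checking tray with the sound pipe clamps

### The job

Gather the three sound pipe clamps, the ones with an ear on both sides, into the cream checking tray: put each clamp down flat over the post of its size, the smallest on the thinnest post, the middle one on the middle post and the largest on the thickest post. Leave the faulty pieces with only one ear or none lying where they are on the bench.

Things in the scene. Friction and masses are not known exactly. Their poses are not given: they have to be found in the camera images.
- clamp_small: Sound pipe clamp, smallest: plain steel ring with two ears on opposite sides. It rests with its bore upright, so that from above one sees a ring with a flat ear to either side. Bore 26 mm, outside 34 mm across, 24 mm tall; the ears are flat upright tabs 9 mm thick (along y), as tall as the ring, and stick out 20 mm from the ring along its +x and -x axis (74 mm over both). About 90 g. Origin: centre of the ring at its underside; z up along the bore.
- clamp_middle: Sound pipe clamp, middle size, two ears: the same with bore 36 mm, outside 44 mm across (84 mm over the ears), 24 mm tall, about 120 g. Ears, origin and axes as for the smallest.
- clamp_large: Sound pipe clamp, largest, two ears: the same with bore 48 mm, outside 56 mm across (96 mm over the ears), 24 mm tall, about 150 g. Ears, origin and axes as for the smallest.
- reject_small: Faulty piece to be left alone: a ring like the smallest clamp (outside 34 mm, 24 mm tall) with only one 20 mm ear, along its +x axis and nothing opposite. Origin: centre of the ring at its underside.
- reject_middle: Faulty piece to be left alone: a bare ring like the middle clamp (outside 44 mm, 24 mm tall) with no ear at all. Origin: centre of the ring at its underside.
- reject_large: Faulty piece to be left alone: a ring like the largest clamp (outside 56 mm, 24 mm tall) with only one 20 mm ear, along its +x axis and nothing opposite. Origin: centre of the ring at its underside.
- tray: Checking tray, cream plastic, fixed to the bench: open box 330 mm long (its x axis) by 130 mm wide (its y axis), walls 5 mm thick and 20 mm high, floor 5 mm thick. Three upright posts stand in a row on its long centre line, one at the middle and one 100 mm to each side; which post stands where varies. Origin: centre of its underside.
- post_thin: Thinnest post in the tray, dark, fixed: 10 mm in diameter, 30 mm high above the tray floor, edge of its top chamfered. Place of the smallest clamp. Origin: centre of its foot, on the tray floor (5 mm above the bench); z up.
- post_middle: Middle post in the tray, dark, fixed: 20 mm in diameter, 30 mm high above the tray floor, chamfered. Place of the middle clamp. Origin: centre of its foot, on the tray floor.
- post_thick: Thickest post in the tray, dark, fixed: 32 mm in diameter, 30 mm high above the tray floor, chamfered. Place of the largest clamp. Origin: centre of its foot, on the tray floor.
There are look-alikes about, which are no part of the job. What is shaped like the clamp_middle but blue is not meant. Leave any blue look-alike of the clamp_small alone.

How it is judged:
By the outcome, as a careful person would: the job done as asked, in the order asked, and still so for the second after the job is handed in, with the robot touching nothing.
It also fails if it takes over 77 s, if anything falls off the work surface, if the arm or the gripper's body presses on something with over 40 N, if the wrist force passes 120 N, or if a joint passes its speed limit or range.

### The arm

A 6-joint arm with a two-finger parallel gripper is mounted at the origin on the work surface. World frame = base frame: x ahead of the robot, y to its left, z up, the work surface at z = 0. Lengths are in mm, angles in rad, forces in N, time in s.
With the tool pointing down it reaches from about 350 to 975 mm from the base axis. Payload 7.1 kg.
Tool frame: the origin (TCP) lies at the very end of the fingers, on their centre line; the grasp point (between the pads) lies 19 mm behind it; x points along the fingers, z is the direction in which the jaws open and shut, and the axes are right-handed (so a half turn about x gives the same grasp; the last joint's range is limited). The gripper opens to 88 mm and grips with 3 to 60 N. Pads are 20 mm wide; open, the fingers measure 115 mm over their backs; the gripper's body (75 mm by 178 mm) begins 61 mm behind the grasp point.
Start: joints at [-1.253, 0.423, 1.63, -0, 1.089, -0.019], TCP at [206.56, -589.862, 222.675] pointing down, gripper open.
Joint ranges: [-3, 3], [-0.9, 2.11], [0.09, 2.58], [-1.31, 4.45], [0.11, 2.69], [-2.54, 2.54]. Speed limits (rad/s): [2.39, 2.39, 3.01, 3.14, 3.14, 3.14].

### API

Orientations are given as a rotation vector (axis times angle).
In Python, from workcell import * gives the robot as it stands.
- The arm moves only by the shell command python3 -m crank 'ROWS'. ROWS is JSON, a list of rows, each a list of 3 entries, a list of its own where there are three numbers: the shift along the tool's x, y, z in cm, then the turn, a rotation vector about the tool's x, y, z in degrees, then the finger opening in cm, from 0 to 8.78. In form: [[[dx, dy, dz], [rx, ry, rz], claw], ...]. A call has 1 to 5 rows; each row shifts and turns the commanded pose from where the row before left it, along the tool's axes as they then stand; what a row does not reach is not made up. A row lasts 1/8 s, in which the tool goes at most 62.5 mm and 10.7 degrees, less where a joint would pass 70% of its speed; a pose out of reach is approached as far as the arm can. A call with a gripper value outside its range is refused whole. The fingers move at their own pace and stop on an object; the grip force is fixed at half the most. Time passes only in rows, so rows that do not move let the fingers close. It gives the time, the measured TCP pose, the force and the opening at its end, in the units of the state.
- get_obs(): the state, without advancing time (a new reading comes with each control period).
- get_image(name): name is "side" or "top"; returns a dict with "pixels" (384x512x3 uint8, red, green, blue), "mtx" (3x3 intrinsics, pixels), "D" ([k1, k2, p1, p2, k3] as OpenCV has them; the pictures are not rectified), "view" (4x4, takes a point from world to camera coordinates). Camera axes: x right, y down, z forward; pixel columns grow to the right and rows downward; lengths in mm; the calibration is good to about 2 mm. A picture is of the moment at which its call begins. There is no depth.
- close_job(): hands the job in, once; it reports no verdict.
The state is a dict: "t": time; "qpos": joint angles; "qvel": joint speeds; "joint_torque": joint torques, N m; "ee_pos": TCP position; "orientation": TCP orientation; "ft_force": force on the tool from outside, world axes, zero at the start; "moment": the same for the moment, N m; "width": finger opening in mm.
Only numpy, scipy, OpenCV 4.12 (cv2) and the standard library are available. Lean on these libraries where they do the work, as an engineer would, in place of code of your own. Each camera call takes 0.05 s, during which the arm holds its last target.

## Working session

There is one attempt and no reset: what is moved stays moved. The work goes in short steps, Python scripts to look and compute and a shell command to move; the robot and the scene stay as the last step left them, time stands still between calls to the robot, and variables do not carry over. Pictures are saved under pics/ and viewed, and the job is handed in when it is done.

```bash
mkdir -p pics; ls; python3 - <<'E'
from workcell import *
import cv2
o=get_obs();print(o)
for n in("top","side"):
    i=get_image(n);cv2.imwrite(f"pics/{n}0.png",cv2.resize(i["pixels"][:,:,::-1],(800,600),interpolation=cv2.INTER_CUBIC));print(n,i["mtx"],i["D"],i["view"])
E
```

```text
pics
{'t': 0.0, 'qpos': array([-1.25297600e+00,  4.23843073e-01,  1.63065488e+00,  1.89294358e-05,
        1.08860740e+00, -1.90414048e-02]), 'qvel': array([3.23204574e-05, 1.34578907e-03, 1.22918532e-03, 5.22188451e-04,
       5.90921288e-06, 1.05980956e-03]), 'joint_torque': array([-6.70688473e-05, -5.44628763e+01, -2.73668808e+01,  6.41810149e-02,
        2.26986705e-02, -1.05838703e-04]), 'ee_pos': array([ 206.41499576, -589.3574005 ,  221.91410398]), 'orientation': array([ 0.95849891,  1.35117581, -0.95698918]), 'ft_force': array([0.7432793 , 0.24611548, 0.26303735]), 'moment': array([-0.01922703, -0.00532672,  0.05789881]), 'width': 87.77414813921722}
top [[394.82381895   0.         250.91400832]
 [  0.         394.82381895 192.33110375]
 [  0.           0.           1.        ]] [-0.10739396  0.          0.          0.          0.        ] [[-1.68320513e-02 -9.99752133e-01 -1.45723732e-02 -4.37239917e+01]
 [-9.89454237e-01  1.87521763e-02 -1.43626837e-01  5.70076277e+02]
 [ 1.43864500e-01  1.20011621e-02 -9.89524622e-01  1.14409025e+03]
 [ 0.00000000e+00  0.00000000e+00  0.00000000e+00  1.00000000e+00]]
side [[350.36880899   0.         256.41188443]
 [  0.         350.36880899 194.59783118]
 [  0.           0.           1.        ]] [-0.0100008  0.         0.         0.         0.       ] [[-8.15246604e-01 -5.78947952e-01 -1.38651598e-02  4.24388655e+02]
 [-4.38284703e-01  6.32466702e-01 -6.38664537e-01  3.21909999e+02]
 [ 3.78522778e-01 -5.14592208e-01 -7.69360362e-01  5.91649390e+02]
 [ 0.00000000e+00  0.00000000e+00  0.00000000e+00  1.00000000e+00]]
```

View pics/top0.png

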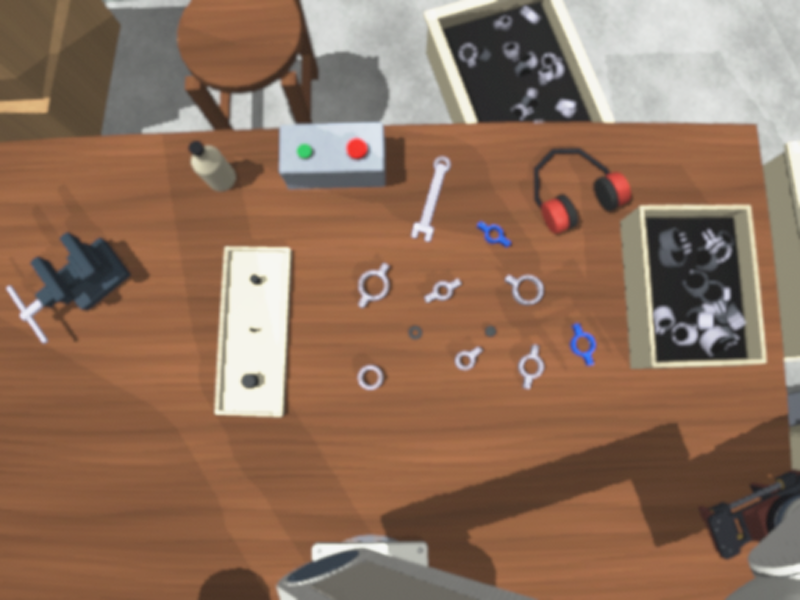

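View pics/side0.png

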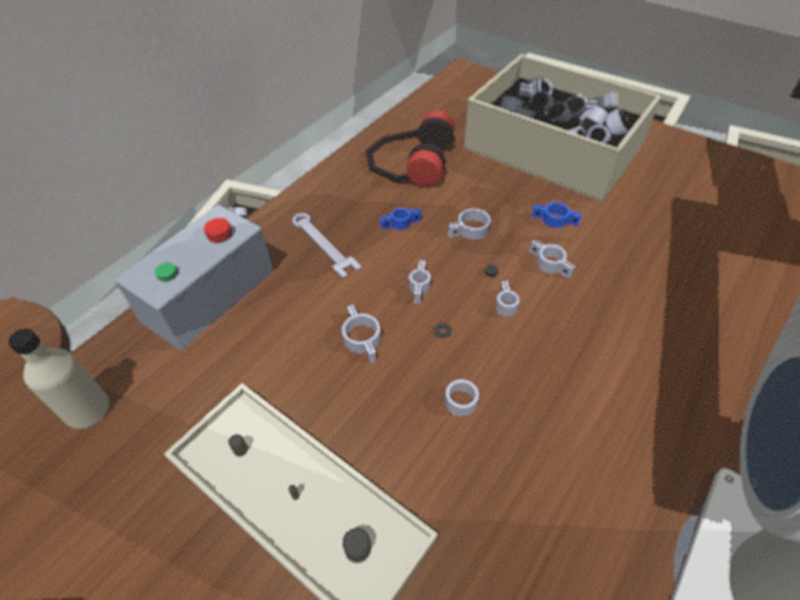

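```bash
cat > h.py <<'E'
from workcell import *
import cv2, numpy as np
def warp(im,z,x0,y0,w,h,s):
    "ortho picture of plane z; u=(y0-y)*s, v=(x0-x)*s"
    u,v=np.meshgrid(np.arange(int(w*s)),np.arange(int(h*s)))
    P=np.stack([x0-v/s,y0-u/s,np.full(u.shape,z)],-1).reshape(-1,3).astype(float)
    V=im["view"];p,_=cv2.projectPoints(P,cv2.Rodrigues(V[:3,:3])[0],V[:3,3],im["mtx"],np.array(im["D"]))
    m=p.reshape(u.shape+(2,)).astype(np.float32)
    return cv2.remap(im["pixels"][:,:,::-1].copy(),m[...,0],m[...,1],cv2.INTER_CUBIC)
def proj(im,P):
    V=im["view"];p,_=cv2.projectPoints(np.array(P,float).reshape(-1,3),cv2.Rodrigues(V[:3,:3])[0],V[:3,3],im["mtx"],np.array(im["D"]));return p.reshape(-1,2)
def ray(im,uv):
    V=im["view"];n=cv2.undistortPoints(np.array(uv,float).reshape(-1,1,2),im["mtx"],np.array(im["D"])).reshape(-1,2)
    R=V[:3,:3];c=-R.T@V[:3,3];d=np.c_[n,np.ones(len(n))]@R
    return c,d
def onplane(im,uv,z):
    c,d=ray(im,uv);return c+d*((z-c[2])/d[:,2])[:,None]
E
python3 - <<'E'
from h import *
import pickle
I={n:get_image(n) for n in("top","side")};pickle.dump(I,open("i0.pkl","wb"))
# where is area
for uv in [(374,285),(443,290),(531,366),(257,280),(254,330),(250,380)]:
    print(onplane(I["top"],[(uv[0]*.64,uv[1]*.64)],24).round())
E
```

```text
[[603. -19.  24.]]
[[ 591. -154.   24.]]
[[ 439. -319.   24.]]
[[618. 212.  24.]]
[[519. 217.  24.]]
[[422. 224.  24.]]
```

```bash
python3 - <<'E'
from h import *
import pickle
I=pickle.load(open("i0.pkl","rb"))
for n in I:
    r1=[];
    for (x,y,z) in [(603,-19,24),(591,-154,24),(439,-319,24),(618,212,35),(519,217,35),(422,224,35)]:
        w=warp(I[n],z,x+60,y+60,120,120,2.2)
        for k in range(0,264,44): cv2.line(w,(k,0),(k,263),(0,200,255) if k!=132 else (0,0,255),1);cv2.line(w,(0,k),(263,k),(0,200,255) if k!=132 else (0,0,255),1)
        r1.append(w)
    cv2.imwrite(f"pics/w_{n}.png",np.vstack([np.hstack(r1[:3]),np.hstack(r1[3:])]))
E
```

```text
(no output)
```

View pics/w_top.png

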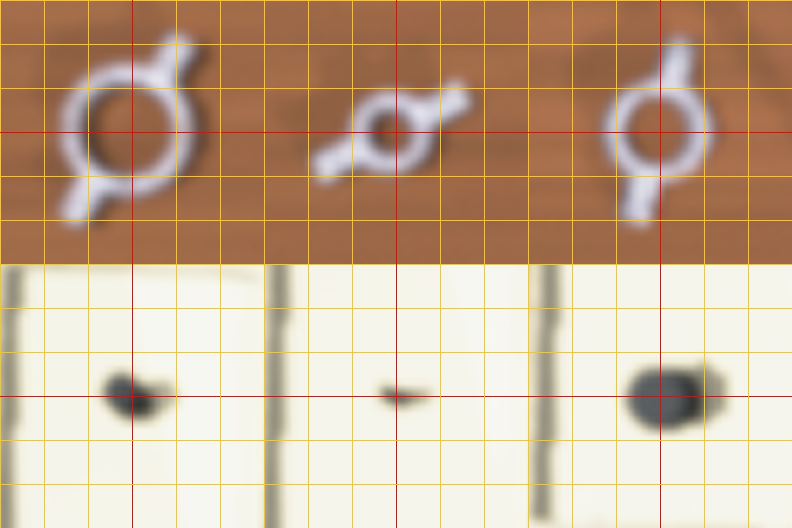

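View pics/w_side.png

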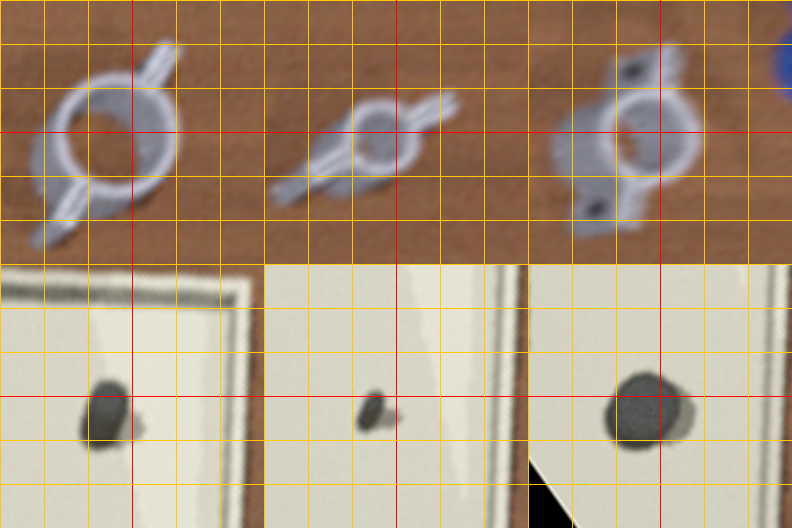

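```bash
cat >> h.py <<'E'
from scipy.spatial.transform import Rotation as Ro
def go(x,y,z,jaw):
    "print tool-frame shift cm: after turning about tool x (deg) so the jaws line up with world yaw 'jaw'"
    o=get_obs();R=Ro.from_rotvec(o["orientation"]).as_matrix();p=o["ee_pos"]
    cur=np.degrees(np.arctan2(R[1,2],R[0,2]));d=(jaw-cur+90)%180-90
    d0=np.array([x,y,z])-p
    R2=Ro.from_euler('z',d,degrees=True).as_matrix()@R
    print("t",o["t"],"p",p.round(1),"q",o["qpos"].round(2),"w",round(o["width"],1),"F",o["ft_force"].round(1))
    print("toolx",R[:,0].round(3),"jaw yaw",cur.round(1),"turn about tool x",(-d).round(1))
    print("shift BEFORE turn cm",(R.T@d0/10).round(2)," AFTER turn",(R2.T@d0/10).round(2))
E
python3 -c "
from h import *
go(591,-151,100,27)"
```

```text
t 0.2 p [ 206.4 -589.6  222.2] q [-1.25  0.42  1.63  0.    1.09 -0.02] w 87.7 F [-0.5 -0.7  0.4]
toolx [-0.     0.001 -1.   ] jaw yaw -70.7 turn about tool x 82.3
shift BEFORE turn cm [ 12.25  50.79 -28.68]  AFTER turn [ 12.27 -21.62 -54.16]
```

```bash
python3 -m crank '[[[0,5.08,-2.87],[0,0,0],8.7],[[0,5.08,-2.87],[0,0,0],8.7],[[0,5.08,-2.87],[0,0,0],8.7],[[0,5.08,-2.87],[0,0,0],8.7],[[0,5.08,-2.87],[0,0,0],8.7]]'; python3 -m crank '[[[0,5.08,-2.87],[0,0,0],8.7],[[0,5.08,-2.87],[0,0,0],8.7],[[0,5.08,-2.87],[0,0,0],8.7],[[0,5.08,-2.87],[0,0,0],8.7],[[0,5.08,-2.87],[0,0,0],8.7]]'; python3 -m crank '[[[2,0,0],[-10,0,0],8.7],[[2,0,0],[-10,0,0],8.7],[[2,0,0],[-10,0,0],8.7],[[2,0,0],[-10,0,0],8.7],[[2,0,0],[-10,0,0],8.7]]'; python3 -c "
from h import *
go(591,-151,70,27)"
```

```text
t: 0.82
ee_pos: [399.9, -369.0, 222.7]
orientation: [0.958, 1.35, -0.958]
ft_force: [0.7, -1.1, -0.5]
width: 87.1
t: 1.45
ee_pos: [592.2, -149.5, 222.6]
orientation: [0.957, 1.35, -0.958]
ft_force: [0.9, -1.0, 0.1]
width: 87.1
t: 2.08
ee_pos: [591.1, -151.0, 121.9]
orientation: [0.279, 1.553, -0.279]
ft_force: [-0.1, 0.1, 0.2]
width: 87.1
t 2.075 p [ 591.1 -151.   121.9] q [-0.27  0.53  1.73  0.    0.89  0.09] w 87.1 F [-0.1  0.1  0.2]
toolx [-0.  0. -1.] jaw yaw -20.4 turn about tool x -47.4
shift BEFORE turn cm [ 5.19  0.   -0.01]  AFTER turn [ 5.19  0.01 -0.  ]
```

```bash
python3 -m crank '[[[1.2,0,0],[-10,0,0],8.7],[[1,0,0],[-10,0,0],8.7],[[1,0,0],[-10,0,0],8.7],[[1,0,0],[-10,0,0],8.7],[[1,0,0],[-7.4,0,0],8.7]]'; python3 - <<'E'
from h import *
go(591,-151,70,27)
import pickle
for n in("top","side"):
    i=get_image(n); q=proj(i,[get_obs()["ee_pos"],[591,-151,24]]);print(n,q)
    c=q[0].astype(int);s=60
    a=i["pixels"][c[1]-s:c[1]+s,c[0]-s:c[0]+s,::-1]
    a=cv2.resize(a,(600,600),interpolation=cv2.INTER_CUBIC)
    for k,p in enumerate(q): cv2.circle(a,tuple(int(t) for t in ((p-(c-s)+.5)*5)),4,[(0,0,255),(0,255,0)][k],-1)
    cv2.imwrite(f"pics/g1_{n}.png",a)
E
```

```text
t: 2.7
ee_pos: [591.1, -151.1, 70.2]
orientation: [-0.369, 1.539, 0.369]
ft_force: [-0.3, 0.7, 0.2]
width: 87.1
t 2.7 p [ 591.1 -151.1   70.2] q [-0.27  0.6   1.75 -0.    0.79 -0.74] w 87.1 F [-0.3  0.7  0.2]
toolx [-0.  0. -1.] jaw yaw 27.0 turn about tool x -0.0
shift BEFORE turn cm [ 0.02  0.01 -0.  ]  AFTER turn [ 0.02  0.01 -0.  ]
top [[283.64831497 183.23790323]
 [282.69219186 185.45701058]]
side [[268.73379315 162.59874532]
 [268.29590921 175.39086017]]
```

View pics/g1_side.png

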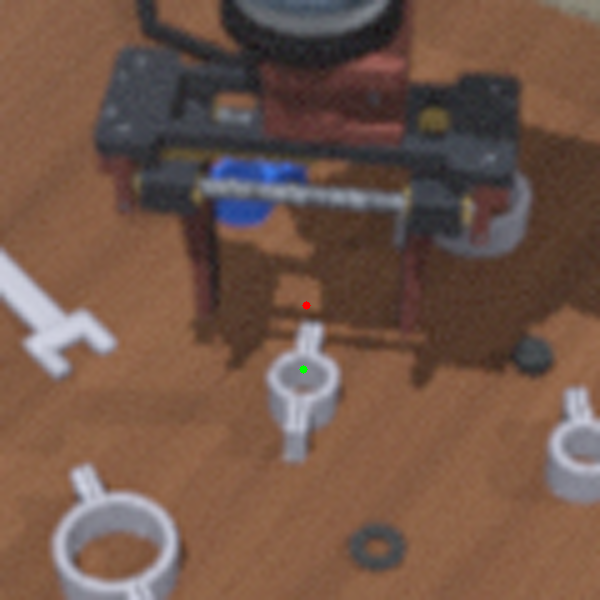

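View pics/g1_top.png

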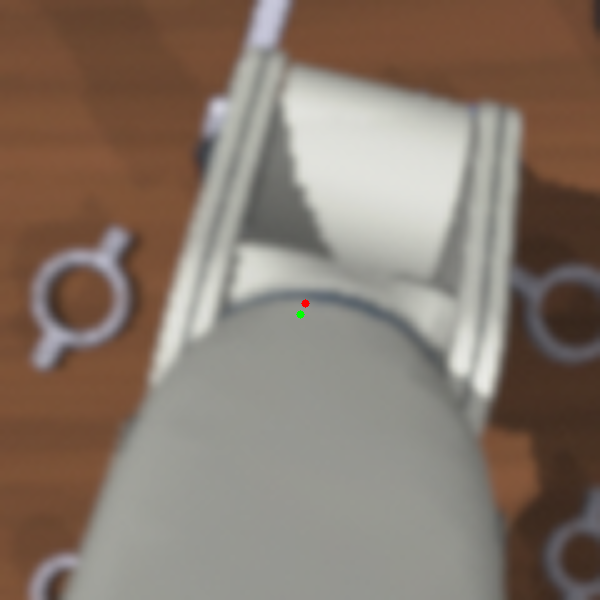

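```bash
python3 -m crank '[[[2.6,0,0],[0,0,0],8.7],[[2.6,0,0],[0,0,0],6.5],[[1.4,0,0],[0,0,0],5],[[0,0,0],[0,0,0],3],[[0,0,0],[0,0,0],2]]';python3 -m crank '[[[0,0,0],[0,0,0],2],[[0,0,0],[0,0,0],2],[[0,0,0],[0,0,0],2]]'; python3 - <<'E'
from h import *
i=get_image("side"); q=proj(i,[get_obs()["ee_pos"]]);c=q[0].astype(int);s=50
a=i["pixels"][c[1]-s:c[1]+s,c[0]-s:c[0]+s,::-1]
cv2.imwrite("pics/g2.png",cv2.resize(a,(600,600),interpolation=cv2.INTER_CUBIC))
E
```

```text
t: 3.42
ee_pos: [591.8, -151.3, 5.5]
orientation: [-0.365, 1.539, 0.364]
ft_force: [-0.5, -0.4, -0.5]
width: 50.5
t: 3.8
ee_pos: [591.7, -151.3, 5.5]
orientation: [-0.366, 1.539, 0.365]
ft_force: [0.3, 0.7, 5.4]
width: 32.3
```

View pics/g2.png

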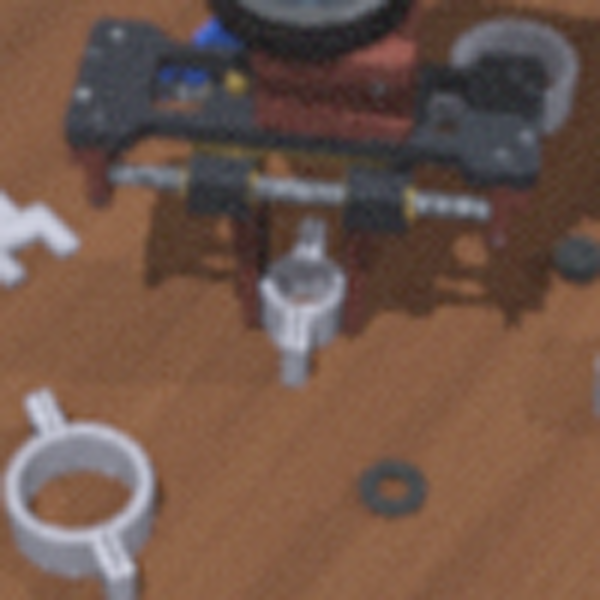

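```bash
python3 -m crank '[[[-1.5,0,0],[0,0,0],2],[[-2,0,0],[9.8,0,0],2],[[-2,0,0],[9.8,0,0],2],[[-0.5,0,0],[9.7,0,0],2]]'; python3 -c "
from h import *
go(520,221,64,-2.3)"
```

```text
t: 4.35
ee_pos: [592.1, -151.3, 66.8]
orientation: [0.04, 1.568, -0.041]
ft_force: [0.3, -0.3, -0.4]
width: 32.0
t 4.35 p [ 592.1 -151.3   66.8] q [-0.27  0.61  1.75  0.    0.78 -0.22] w 32.0 F [ 0.3 -0.3 -0.4]
toolx [ 0.002 -0.001 -1.   ] jaw yaw -2.9 turn about tool x -0.6
shift BEFORE turn cm [ 0.24 36.82 -9.1 ]  AFTER turn [ 0.24 36.91 -8.7 ]
```

```bash
python3 -m crank '[[[0,5.26,-1.3],[0,0,0],2],[[0,5.26,-1.3],[0,0,0],2],[[0,5.26,-1.3],[0,0,0],2],[[0,5.26,-1.3],[0,0,0],2]]'; python3 -m crank '[[[0,5.26,-1.3],[0,0,0],2],[[0,5.26,-1.3],[0,0,0],2],[[0,5.26,-1.3],[0,0,0],2],[[0,0,0],[0,0,0],2]]';  python3 - <<'E'
from h import *
go(520,221,64,-2.3)
i=get_image("side"); q=proj(i,[get_obs()["ee_pos"]]);c=q[0].astype(int);s=50;print(c)
a=i["pixels"][c[1]-s:c[1]+s,c[0]-s:c[0]+s,::-1]
cv2.imwrite("pics/g3.png",cv2.resize(a,(600,600),interpolation=cv2.INTER_CUBIC))
E
```

```text
t: 4.85
ee_pos: [548.5, 63.0, 65.5]
orientation: [0.036, 1.57, -0.036]
ft_force: [0.4, 0.3, -1.2]
width: 32.3
t: 5.35
ee_pos: [516.4, 224.1, 65.4]
orientation: [0.032, 1.57, -0.031]
ft_force: [-0.2, -0.4, -0.4]
width: 32.5
t 5.35 p [516.4 224.1  65.4] q [0.39 0.56 1.86 0.   0.72 0.43] w 32.5 F [-0.2 -0.4 -0.4]
toolx [ 0.001  0.001 -1.   ] jaw yaw -2.3 turn about tool x -0.0
shift BEFORE turn cm [ 0.14 -0.29  0.37]  AFTER turn [ 0.14 -0.29  0.37]
[185 303]
```

View pics/g3.png

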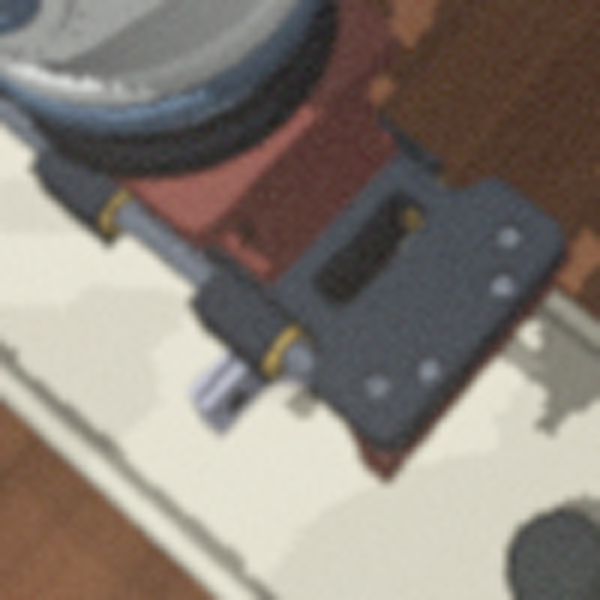

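```bash
python3 -m crank '[[[0,-0.3,0.37],[0,0,0],2],[[0,0,0],[0,0,0],2]]';  python3 - <<'E'
from h import *
go(520,221,64,-2.3)
i=get_image("side"); e=get_obs()["ee_pos"];q=proj(i,[e]);c=q[0].astype(int);s=50;print(c)
a=cv2.resize(i["pixels"][c[1]-s:c[1]+s,c[0]-s:c[0]+s,::-1],(600,600),interpolation=cv2.INTER_CUBIC)
up=e+[0,0,-5.5]
for zz,col in((0,(0,255,0)),(24,(0,0,255))):
  for k in(-4.5,4.5):
    p=proj(i,[up+[k+1.5,37,zz]])[0];cv2.circle(a,tuple(int(t) for t in (p-(c-s)+.5)*6),3,col,-1)
cv2.imwrite("pics/g4.png",a)
E
```

```text
t: 5.65
ee_pos: [521.2, 216.1, 64.8]
orientation: [0.037, 1.57, -0.038]
ft_force: [0.2, -0.0, -1.5]
width: 32.3
t 5.65 p [521.2 216.1  64.8] q [ 0.37  0.56  1.85 -0.    0.73  0.42] w 32.3 F [ 0.2 -0.  -1.5]
toolx [ 0. -0. -1.] jaw yaw -2.7 turn about tool x -0.4
shift BEFORE turn cm [ 0.08  0.48 -0.15]  AFTER turn [ 0.08  0.48 -0.14]
[185 299]
```

View pics/g4.png

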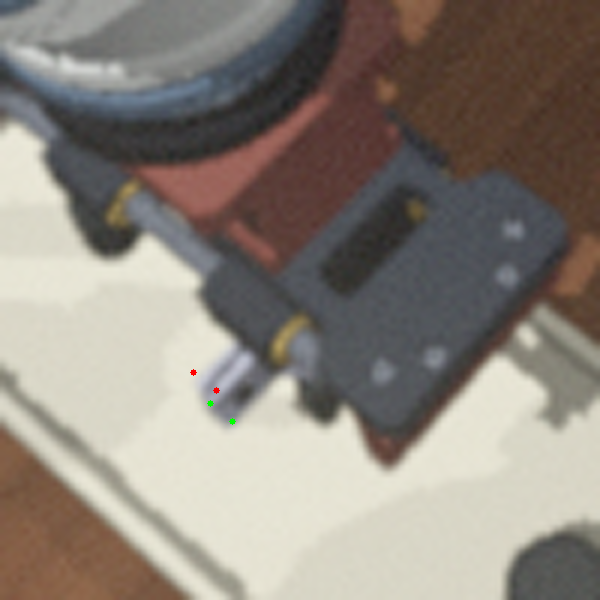

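```bash
python3 -m crank '[[[0,0,0],[0,0,0],2],[[0,0,0],[0,0,0],2]]'; python3 - <<'E'
from h import *
import pickle
I=pickle.load(open("i0.pkl","rb"))
th=np.linspace(0,2*np.pi,40)
def cyl(c,r):return [np.c_[c[0]+r*np.cos(th),c[1]+r*np.sin(th),np.full(40,z)] for z in(5,35)]
out=[]
for n,pt in(("top",[(620,216.5,10),(520,220.5,5),(421,224.5,16)]),("side",[(617,222,10),(518,226.5,5),(418,232,16)])):
    for x,y,r in pt:
        i=I[n];c=proj(i,[[x,y,20]])[0].astype(int);s=16;k=8
        a=cv2.resize(i["pixels"][c[1]-s:c[1]+s,c[0]-s:c[0]+s,::-1],None,fx=k,fy=k,interpolation=cv2.INTER_CUBIC)
        for z,P in zip((5,35),cyl((x,y),r)):
            q=((proj(i,P)-(c-s)+.5)*k).astype(int);cv2.polylines(a,[q.reshape(-1,1,2)],True,(0,255,0) if z==5 else (0,0,255),1)
        out.append(a)
cv2.imwrite("pics/posts.png",np.vstack([np.hstack(out[:3]),np.hstack(out[3:])]))
E
```

```text
t: 5.95
ee_pos: [520.6, 217.2, 64.7]
orientation: [0.036, 1.571, -0.036]
ft_force: [0.1, 0.3, -1.5]
width: 32.6
```

View pics/posts.png

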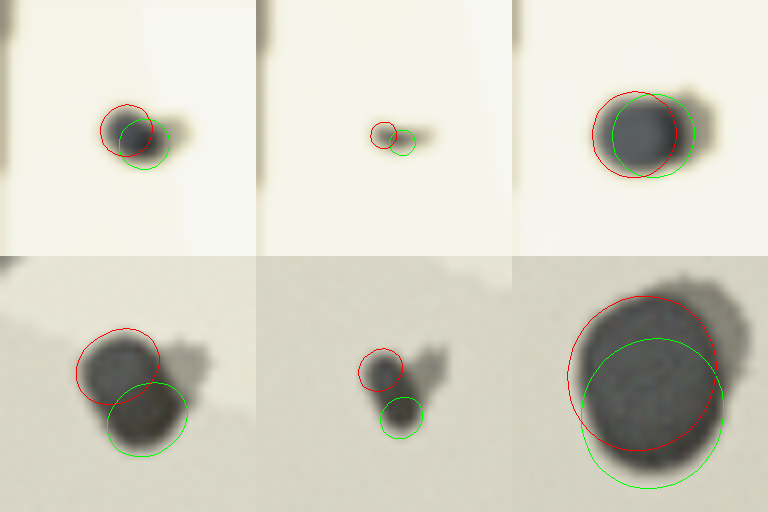

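```bash
python3 -m crank '[[[0,0.33,0],[0,0,0],2],[[0,0,0],[0,0,0],2],[[1.3,0,0],[0,0,0],2],[[1,0,0],[0,0,0],2],[[0.7,0,0],[0,0,0],2]]'; python3 -c "
from h import *
go(520,220.5,11.5,-2.3)"
```

```text
t: 6.58
ee_pos: [520.1, 220.8, 33.5]
orientation: [0.035, 1.572, -0.036]
ft_force: [-0.1, 0.2, -1.5]
width: 32.0
t 6.575 p [520.1 220.8  33.5] q [ 0.38  0.62  1.86 -0.    0.67  0.43] w 32.0 F [-0.1  0.2 -1.5]
toolx [-0.001 -0.001 -1.   ] jaw yaw -2.6 turn about tool x -0.3
shift BEFORE turn cm [ 2.2  -0.02 -0.01]  AFTER turn [ 2.2  -0.02 -0.01]
```

```bash
python3 -m crank '[[[1.1,0,0],[0,0,0],2],[[0.7,0,0],[0,0,0],2],[[0.2,0,0],[0,0,0],2],[[0,0,0],[0,0,0],2]]'; python3 -c "
from h import *
go(520,220.5,11,-2.3)"
```

```text
t: 7.08
ee_pos: [520.7, 221.0, 14.6]
orientation: [0.036, 1.571, -0.036]
ft_force: [0.4, -0.1, -0.9]
width: 32.1
t 7.075 p [520.7 221.   14.6] q [0.38 0.65 1.86 0.   0.63 0.43] w 32.1 F [ 0.4 -0.1 -0.9]
toolx [-0. -0. -1.] jaw yaw -2.6 turn about tool x -0.3
shift BEFORE turn cm [ 0.36 -0.05 -0.07]  AFTER turn [ 0.36 -0.05 -0.07]
```

```bash
python3 -m crank '[[[0.3,0,0],[0,0,0],2],[[0,0,0],[0,0,0],2],[[0,0,0],[0,0,0],4.5],[[0,0,0],[0,0,0],5],[[0,0,0],[0,0,0],5]]'; python3 -m crank '[[[-2,0,0],[0,0,0],5],[[-4,0,0],[0,0,0],6],[[-3,0,0],[0,0,0],8.7]]'; python3 -c "
from h import *
go(439,-317,120,75)"
```

```text
t: 7.7
ee_pos: [520.8, 221.0, 11.8]
orientation: [0.036, 1.57, -0.036]
ft_force: [-0.9, -0.3, 0.4]
width: 49.9
t: 8.07
ee_pos: [521.2, 221.2, 104.4]
orientation: [0.036, 1.569, -0.035]
ft_force: [0.1, -0.5, -0.7]
width: 66.4
t 8.075 p [521.2 221.2 104.4] q [ 0.38  0.5   1.84 -0.    0.8   0.43] w 66.4 F [ 0.1 -0.5 -0.7]
toolx [ 0.002  0.001 -1.   ] jaw yaw -2.6 turn about tool x -77.6
shift BEFORE turn cm [ -1.61 -54.13  -5.77]  AFTER turn [ -1.66  -5.98 -54.11]
```

```bash
python3 -m crank '[[[-0.3,-6.01,-0.64],[0,0,0],8.7],[[-0.3,-6.01,-0.64],[0,0,0],8.7],[[-0.3,-6.01,-0.64],[0,0,0],8.7],[[-0.3,-6.01,-0.64],[0,0,0],8.7],[[-0.3,-6.01,-0.64],[0,0,0],8.7]]'; python3 -m crank '[[[0,-6.01,-0.64],[0,0,0],8.7],[[0,-6.01,-0.64],[0,0,0],8.7],[[0,-6.01,-0.64],[0,0,0],8.7],[[0,-6.01,-0.64],[0,0,0],8.7]]'; python3 - <<'E'
from h import *
i=get_image("side"); q=proj(i,[[520,220,20]]);c=q[0].astype(int);s=50;print(c)
a=cv2.resize(i["pixels"][c[1]-s:c[1]+s,c[0]-s:c[0]+s,::-1],(600,600),interpolation=cv2.INTER_CUBIC)
cv2.imwrite("pics/p1.png",a)
E
python3 -m crank '[[[1,0,0],[-10,0,0],8.7],[[1,0,0],[-10,0,0],8.7],[[1,0,0],[-10,0,0],8.7],[[1,0,0],[-10,0,0],8.7],[[1,0,0],[-10,0,0],8.7]]'; python3 -m crank '[[[1,0,0],[-10,0,0],8.7],[[0,0,0],[-10,0,0],8.7],[[0,0,0],[-7.6,0,0],8.7],[[0,0,0],[0,0,0],8.7]]';python3 -c "
from h import *
go(439,-318,50,75)"
```

```text
t: 8.7
ee_pos: [475.1, -79.6, 118.3]
orientation: [0.035, 1.568, -0.036]
ft_force: [1.4, 0.1, 0.3]
width: 87.2
t: 9.2
ee_pos: [438.3, -319.0, 118.3]
orientation: [0.035, 1.569, -0.037]
ft_force: [0.7, -0.1, -0.4]
width: 86.8
[188 311]
t: 9.88
ee_pos: [439.0, -316.8, 67.7]
orientation: [-0.652, 1.47, 0.65]
ft_force: [-0.3, 1.1, 0.7]
width: 87.0
t: 10.38
ee_pos: [439.0, -316.8, 57.7]
orientation: [-1.014, 1.322, 1.012]
ft_force: [0.3, -0.4, -0.3]
width: 87.1
t 10.375 p [ 439.  -316.8   57.7] q [-0.65  0.55  1.91  0.    0.68 -1.95] w 87.1 F [ 0.3 -0.4 -0.3]
toolx [ 0.001 -0.001 -1.   ] jaw yaw 74.9 turn about tool x -0.1
shift BEFORE turn cm [ 0.77 -0.03 -0.11]  AFTER turn [ 0.77 -0.03 -0.11]
```

View pics/p1.png

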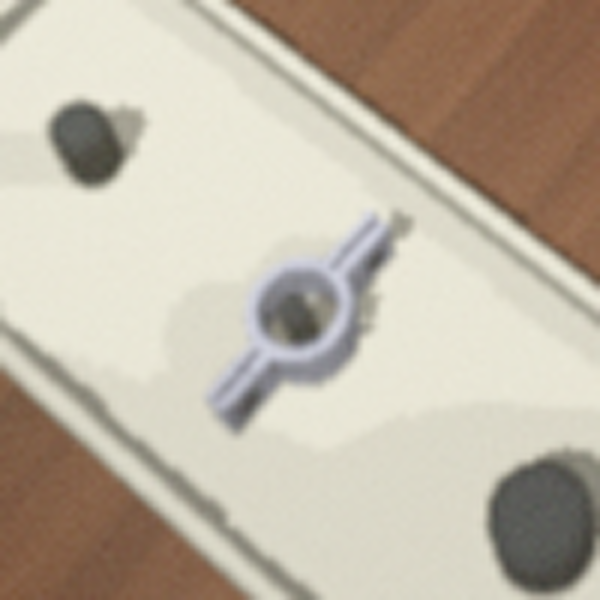

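```bash
python3 -m crank '[[[2.6,0,0],[0,0,0],8.7],[[2.6,0,-0.1],[0,0,0],7.5],[[0,0,0],[0,0,0],6],[[0,0,0],[0,0,0],4],[[0,0,0],[0,0,0],3]]';python3 -m crank '[[[0,0,0],[0,0,0],3],[[0,0,0],[0,0,0],3],[[0,0,0],[0,0,0],3]]'; python3 - <<'E'
from h import *
i=get_image("side"); q=proj(i,[get_obs()["ee_pos"]]);c=q[0].astype(int);s=50
a=i["pixels"][c[1]-s:c[1]+s,c[0]-s:c[0]+s,::-1]
cv2.imwrite("pics/g5.png",cv2.resize(a,(600,600),interpolation=cv2.INTER_CUBIC))
E
```

```text
t: 11.0
ee_pos: [439.0, -318.2, 5.8]
orientation: [-1.015, 1.321, 1.012]
ft_force: [1.1, -0.7, 0.1]
width: 50.0
t: 11.38
ee_pos: [438.9, -318.1, 5.6]
orientation: [-1.015, 1.321, 1.013]
ft_force: [-0.5, 0.9, 7.1]
width: 43.9
```

View pics/g5.png

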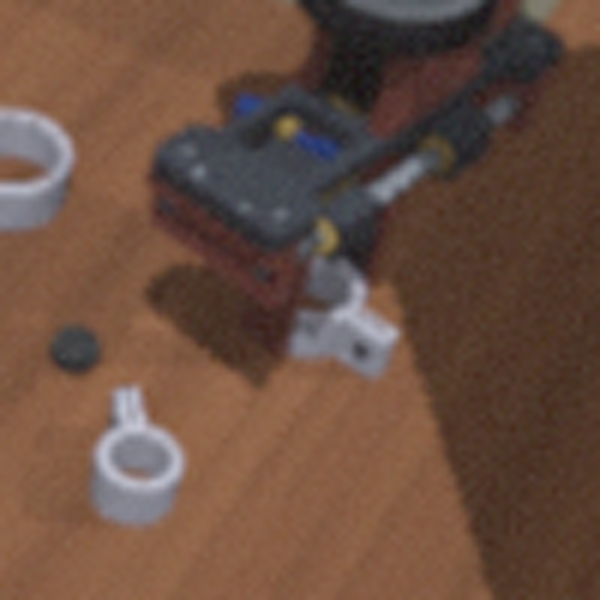

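```bash
python3 -m crank '[[[-1.5,0,0],[0,0,0],3],[[-2,0,0],[10,0,0],3],[[-2,0,0],[10,0,0],3],[[-0.8,0,0],[10,0,0],3],[[0,0,0],[10,0,0],3]]';python3 -m crank '[[[0,0,0],[10,0,0],3],[[0,0,0],[10,0,0],3],[[0,0,0],[10,0,0],3],[[0,0,0],[7,0,0],3],[[0,0,0],[0,0,0],3]]'; python3 -c "
from h import *
go(620,216,64,-2.3)"
```

```text
t: 12.05
ee_pos: [438.8, -318.1, 69.4]
orientation: [-0.475, 1.517, 0.472]
ft_force: [0.3, 0.6, -1.7]
width: 43.9
t: 12.68
ee_pos: [438.4, -317.8, 68.4]
orientation: [0.026, 1.57, -0.027]
ft_force: [-0.3, -0.0, -0.9]
width: 43.5
t 12.675 p [ 438.4 -317.8   68.4] q [-0.65  0.53  1.9  -0.    0.7  -0.62] w 43.5 F [-0.3 -0.  -0.9]
toolx [ 0. -0. -1.] jaw yaw -1.9 turn about tool x 0.4
shift BEFORE turn cm [ 0.43 53.96 16.35]  AFTER turn [ 0.43 54.06 16.01]
```

```bash
python3 -m crank '[[[0,5.4,1.63],[0,0,0],3],[[0,5.4,1.63],[0,0,0],3],[[0,5.4,1.63],[0,0,0],3],[[0,5.4,1.63],[0,0,0],3],[[0,5.4,1.63],[0,0,0],3]]';python3 -m crank '[[[0,5.4,1.63],[0,0,0],3],[[0,5.4,1.63],[0,0,0],3],[[0,5.4,1.63],[0,0,0],3],[[0,5.4,1.63],[0,0,0],3],[[0,5.4,1.63],[0,0,0],3]]';python3 -m crank '[[[0,0,0],[0,0,0],3],[[0,0,0],[0,0,0],3],[[0,0,0],[0,0,0],3],[[0,0,0],[0,0,0],3]]'; python3 - <<'E'
from h import *
go(620,216,40,-2.3)
i=get_image("side"); e=get_obs()["ee_pos"];q=proj(i,[e]);c=q[0].astype(int);s=50;print(c)
a=cv2.resize(i["pixels"][c[1]-s:c[1]+s,c[0]-s:c[0]+s,::-1],(600,600),interpolation=cv2.INTER_CUBIC)
cv2.imwrite("pics/g6.png",a)
E
```

```text
t: 13.3
ee_pos: [529.8, -49.0, 68.2]
orientation: [0.025, 1.57, -0.025]
ft_force: [-0.2, -0.7, 0.6]
width: 43.7
t: 13.92
ee_pos: [620.5, 218.2, 68.2]
orientation: [0.025, 1.57, -0.025]
ft_force: [0.3, -0.6, -0.6]
width: 43.5
t: 14.42
ee_pos: [619.9, 214.9, 67.7]
orientation: [0.028, 1.571, -0.029]
ft_force: [0.1, -0.3, -0.3]
width: 44.2
t 14.425 p [619.9 214.9  67.7] q [ 0.32  0.66  1.64 -0.    0.85  0.35] w 44.2 F [ 0.1 -0.3 -0.3]
toolx [-0. -0. -1.] jaw yaw -2.1 turn about tool x 0.2
shift BEFORE turn cm [2.77 0.11 0.01]  AFTER turn [2.77 0.11 0.01]
[147 269]
```

View pics/g6.png

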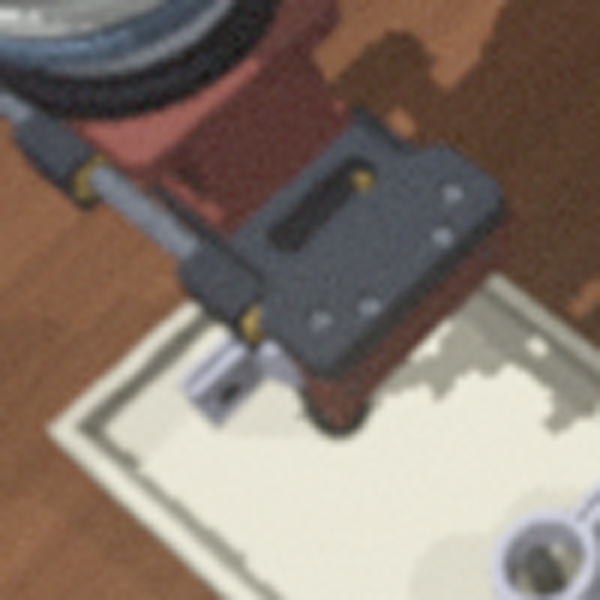

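```bash
python3 -m crank '[[[1.5,0.1,0],[0,0,0],3],[[1,0,0],[0,0,0],3],[[0.8,0,0],[0,0,0],3],[[0.4,0,0],[0,0,0],3]]';python3 -c "
from h import *
go(620,216,11.5,-2.3)"
```

```text
t: 14.98
ee_pos: [619.7, 217.2, 29.6]
orientation: [0.027, 1.572, -0.028]
ft_force: [-0.1, 0.4, -0.8]
width: 43.5
t 14.975 p [619.7 217.2  29.6] q [0.32 0.72 1.64 0.   0.79 0.35] w 43.5 F [-0.1  0.4 -0.8]
toolx [-0.001 -0.    -1.   ] jaw yaw -2.0 turn about tool x 0.3
shift BEFORE turn cm [ 1.81 -0.11  0.04]  AFTER turn [ 1.81 -0.11  0.04]
```

```bash
python3 -m crank '[[[1,0,0],[0,0,0],3],[[0.6,0,0],[0,0,0],3],[[0.15,0,0],[0,0,0],3],[[0,0,0],[0,0,0],3],[[0,0,0],[0,0,0],3]]';python3 -c "
from h import *
go(620,216,11.5,-2.3)"
```

```text
t: 15.6
ee_pos: [620.4, 217.4, 13.5]
orientation: [0.028, 1.57, -0.027]
ft_force: [0.7, 0.3, -1.5]
width: 43.9
t 15.6 p [620.4 217.4  13.5] q [0.32 0.74 1.64 0.   0.76 0.35] w 43.9 F [ 0.7  0.3 -1.5]
toolx [ 0.001  0.    -1.   ] jaw yaw -2.0 turn about tool x 0.3
shift BEFORE turn cm [ 0.2  -0.14 -0.04]  AFTER turn [ 0.2  -0.14 -0.03]
```

```bash
python3 -m crank '[[[0.2,0,0],[0,0,0],3],[[0,0,0],[0,0,0],3],[[0,0,0],[0,0,0],5.5],[[0,0,0],[0,0,0],6],[[0,0,0],[0,0,0],6]]'; python3 -m crank '[[[-2,0,0],[0,0,0],6],[[-4,0,0],[0,0,0],7],[[-3,0,0],[0,0,0],8.7]]'; python3 -c "
from h import *
go(604,-17,110,58.3)"
```

```text
t: 16.23
ee_pos: [620.2, 217.3, 11.3]
orientation: [0.027, 1.57, -0.027]
ft_force: [0.5, -0.6, 0.6]
width: 59.8
t: 16.6
ee_pos: [620.9, 217.5, 104.1]
orientation: [0.028, 1.569, -0.027]
ft_force: [0.8, -0.0, 0.9]
width: 76.4
t 16.6 p [620.9 217.5 104.1] q [0.32 0.61 1.62 0.   0.9  0.35] w 76.4 F [ 0.8 -0.   0.9]
toolx [ 0.002  0.001 -1.   ] jaw yaw -2.0 turn about tool x -60.3
shift BEFORE turn cm [ -0.61 -23.49  -0.86]  AFTER turn [ -0.64 -10.89 -20.84]
```

```bash
python3 -m crank '[[[-0.3,-5.87,-0.21],[0,0,0],8.7],[[-0.3,-5.87,-0.21],[0,0,0],8.7],[[0,-5.87,-0.21],[0,0,0],8.7],[[0,-5.87,-0.21],[0,0,0],8.7]]'; python3 -m crank '[[[1,0,0],[-10,0,0],8.7],[[1,0,0],[-10,0,0],8.7],[[1,0,0],[-10,0,0],8.7],[[1,0,0],[-10,0,0],8.7],[[0,0,0],[-10,0,0],8.7]]'; python3 -m crank '[[[0,0,0],[-10.3,0,0],8.7],[[0,0,0],[0,0,0],8.7],[[0,0,0],[0,0,0],8.7]]'; python3 - <<'E'
from h import *
go(604,-17,5,58.3)
i=get_image("side")
for n,P in(("p2",[600,217,20]),("g7",get_obs()["ee_pos"])):
    c=proj(i,[P])[0].astype(int);s=50
    a=cv2.resize(i["pixels"][c[1]-s:c[1]+s,c[0]-s:c[0]+s,::-1],(480,480),interpolation=cv2.INTER_CUBIC)
    cv2.imwrite(f"pics/{n}.png",a)
E
```

```text
t: 17.1
ee_pos: [603.9, -18.8, 109.0]
orientation: [0.027, 1.568, -0.027]
ft_force: [0.8, -0.1, 0.1]
width: 87.1
t: 17.73
ee_pos: [603.5, -17.2, 67.8]
orientation: [-0.659, 1.468, 0.659]
ft_force: [0.3, 0.6, 0.4]
width: 87.3
t: 18.1
ee_pos: [603.9, -17.1, 68.0]
orientation: [-0.79, 1.422, 0.79]
ft_force: [0.2, -0.5, -1.1]
width: 87.2
t 18.1 p [603.9 -17.1  68. ] q [-0.05  0.6   1.76  0.    0.78 -1.06] w 87.2 F [ 0.2 -0.5 -1.1]
toolx [ 0.001 -0.    -1.   ] jaw yaw 58.1 turn about tool x -0.2
shift BEFORE turn cm [6.3  0.   0.01]  AFTER turn [6.3  0.   0.01]
```

View pics/p2.png

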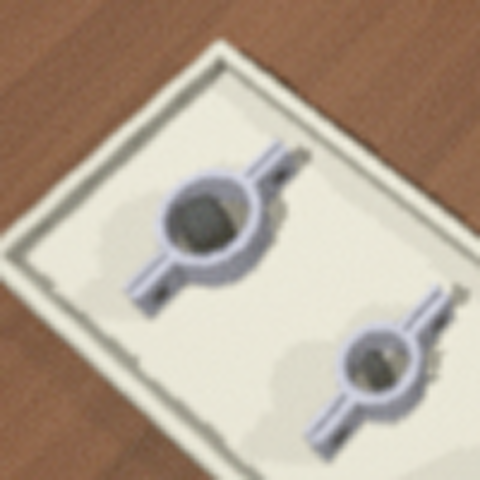

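View pics/g7.png

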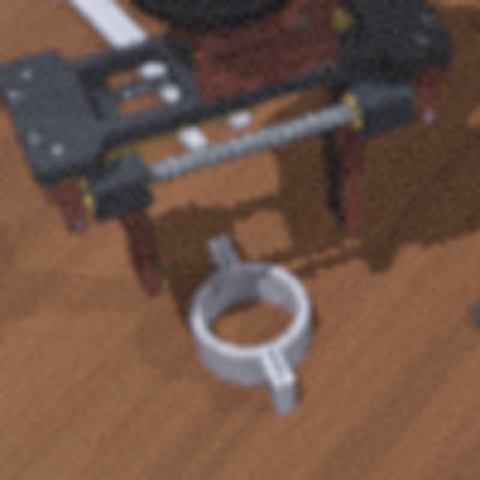

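```bash
python3 -m crank '[[[2.5,0,0],[0,0,0],8.7],[[2.5,0,0],[0,0,0],8.7],[[1.25,0,0],[0,0,0],8.7],[[0,0,0],[0,0,0],6],[[0,0,0],[0,0,0],4]]';python3 -m crank '[[[0,0,0],[0,0,0],4],[[0,0,0],[0,0,0],4],[[0,0,0],[0,0,0],4]]'; python3 - <<'E'
from h import *
i=get_image("side"); q=proj(i,[get_obs()["ee_pos"]]);c=q[0].astype(int);s=50
a=i["pixels"][c[1]-s:c[1]+s,c[0]-s:c[0]+s,::-1]
cv2.imwrite("pics/g8.png",cv2.resize(a,(480,480),interpolation=cv2.INTER_CUBIC))
E
```

```text
t: 18.77
ee_pos: [604.1, -17.1, 5.4]
orientation: [-0.793, 1.421, 0.792]
ft_force: [-0.6, 0.8, 0.0]
width: 70.2
t: 19.15
ee_pos: [604.3, -17.1, 5.6]
orientation: [-0.793, 1.42, 0.792]
ft_force: [-0.8, 1.1, 6.1]
width: 56.3
```

View pics/g8.png

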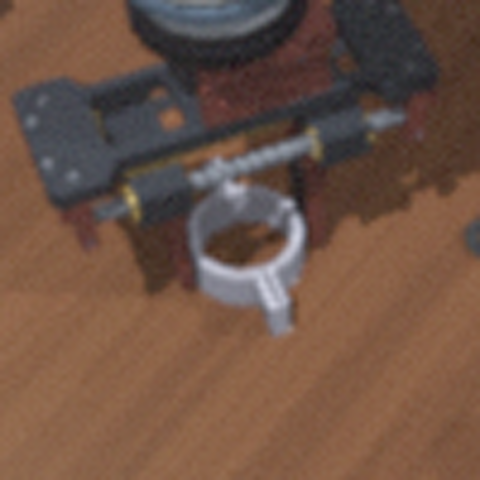

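```bash
python3 -m crank '[[[-1.5,0,0],[0,0,0],4],[[-2,0,0],[10,0,0],4],[[-2,0,0],[10,0,0],4],[[-0.8,0,0],[10,0,0],4],[[0,0,0],[10,0,0],4]]';python3 -m crank '[[[0,0,0],[10,0,0],4],[[0,0,0],[10.3,0,0],4],[[0,0,0],[0,0,0],4],[[0,0,0],[0,0,0],4]]'; python3 -c "
from h import *
go(421,224.5,64,-2.3)"
```

```text
t: 19.82
ee_pos: [604.0, -17.2, 69.3]
orientation: [-0.246, 1.555, 0.246]
ft_force: [-0.9, -0.2, -1.3]
width: 56.7
t: 20.32
ee_pos: [603.5, -17.1, 68.0]
orientation: [0.025, 1.571, -0.025]
ft_force: [-0.5, -0.1, -2.4]
width: 56.3
t 20.325 p [603.5 -17.1  68. ] q [-0.05  0.6   1.76 -0.    0.78 -0.02] w 56.3 F [-0.5 -0.1 -2.4]
toolx [ 0. -0. -1.] jaw yaw -1.8 turn about tool x 0.5
shift BEFORE turn cm [  0.4   23.58 -19.  ]  AFTER turn [  0.4   23.41 -19.2 ]
```

```bash
python3 -m crank '[[[0,4.72,-3.8],[0,0,0],4],[[0,4.72,-3.8],[0,0,0],4],[[0,4.72,-3.8],[0,0,0],4],[[0,4.72,-3.8],[0,0,0],4],[[0,4.72,-3.8],[0,0,0],4]]';python3 -m crank '[[[0,0,0],[0,0,0],4],[[0,0,0],[0,0,0],4],[[0,0,0],[0,0,0],4],[[0,0,0],[0,0,0],4]]'; python3 - <<'E'
from h import *
go(421,224.5,40,-2.3)
i=get_image("side"); e=get_obs()["ee_pos"];q=proj(i,[e]);c=q[0].astype(int);s=50;print(c)
a=cv2.resize(i["pixels"][max(0,c[1]-s):c[1]+s,c[0]-s:c[0]+s,::-1],None,fx=5,fy=5,interpolation=cv2.INTER_CUBIC)
cv2.imwrite("pics/g9.png",a)
E
```

```text
t: 20.95
ee_pos: [420.9, 226.8, 68.0]
orientation: [0.026, 1.57, -0.025]
ft_force: [0.0, -0.4, -1.0]
width: 56.1
t: 21.45
ee_pos: [422.7, 224.5, 67.7]
orientation: [0.029, 1.57, -0.029]
ft_force: [-0.4, 0.6, -0.7]
width: 56.3
t 21.45 p [422.7 224.5  67.7] q [ 0.46  0.47  2.04 -0.    0.63  0.5 ] w 56.3 F [-0.4  0.6 -0.7]
toolx [ 0.  0. -1.] jaw yaw -2.1 turn about tool x 0.2
shift BEFORE turn cm [ 2.77 -0.01 -0.17]  AFTER turn [ 2.77 -0.01 -0.17]
[225 335]
```

View pics/g9.png

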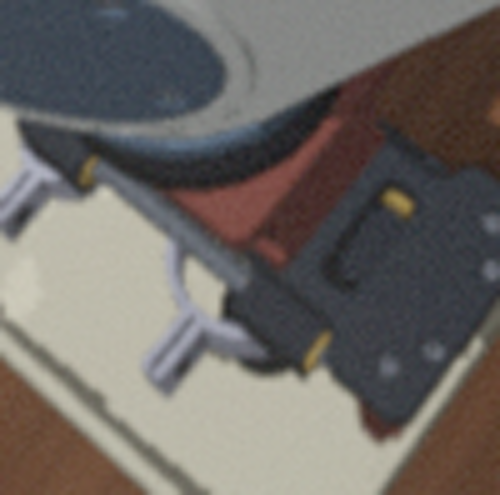

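```bash
python3 -m crank '[[[1.5,0,-0.17],[0,0,0],4],[[1,0,0],[0,0,0],4],[[0.8,0,0],[0,0,0],4],[[0.4,0,0],[0,0,0],4]]';python3 -c "
from h import *
go(421,224.5,11.5,-2.3)"
```

```text
t: 22.0
ee_pos: [419.8, 225.3, 29.8]
orientation: [0.027, 1.572, -0.028]
ft_force: [-0.4, -0.3, -0.9]
width: 56.3
t 22.0 p [419.8 225.3  29.8] q [0.47 0.54 2.05 0.   0.55 0.5 ] w 56.3 F [-0.4 -0.3 -0.9]
toolx [-0.001 -0.001 -1.   ] jaw yaw -2.0 turn about tool x 0.3
shift BEFORE turn cm [ 1.83 -0.08  0.12]  AFTER turn [ 1.83 -0.07  0.12]
```

```bash
python3 -m crank '[[[1,0,0],[0,0,0],4],[[0.6,0,0],[0,0,0],4],[[0.3,0,0],[0,0,0],4],[[0,0,0],[0,0,0],4],[[0,0,0],[0,0,0],4]]';python3 -m crank '[[[0,0,0],[0,0,0],6.5],[[0,0,0],[0,0,0],7.2],[[0,0,0],[0,0,0],7.2],[[0,0,0],[0,0,0],7.2]]';python3 -c "
from h import *
go(421,224.5,11.5,-2.3)"
```

```text
t: 22.62
ee_pos: [420.4, 225.5, 11.8]
orientation: [0.028, 1.57, -0.027]
ft_force: [0.4, 0.3, -1.5]
width: 56.2
t: 23.12
ee_pos: [420.3, 225.5, 11.7]
orientation: [0.028, 1.571, -0.027]
ft_force: [-0.4, 0.2, 0.9]
width: 71.9
t 23.125 p [420.3 225.5  11.7] q [0.47 0.58 2.05 0.   0.51 0.5 ] w 71.9 F [-0.4  0.2  0.9]
toolx [ 0.  0. -1.] jaw yaw -2.0 turn about tool x 0.3
shift BEFORE turn cm [ 0.02 -0.09  0.08]  AFTER turn [ 0.02 -0.09  0.08]
```

Lift straight up, then move aside (-y) to clear the view.

```bash
python3 -m crank '[[[-2,0,0],[0,0,0],7.2],[[-4,0,0],[0,0,0],7.2],[[-5,0,0],[0,0,0],7.2],[[-4,0,0],[0,0,0],7.2]]';python3 -m crank '[[[0,-5.5,0],[0,0,0],7.2],[[0,-5.5,0],[0,0,0],7.2],[[0,-5.5,0],[0,0,0],7.2],[[0,-5.5,0],[0,0,0],7.2],[[0,-5.5,0],[0,0,0],7.2]]';python3 -m crank '[[[0,-5.5,0],[0,0,0],7.2],[[0,-5.5,0],[0,0,0],7.2],[[0,0,0],[0,0,0],7.2],[[0,0,0],[0,0,0],7.2]]'; python3 - <<'E'
from h import *
for n in("top","side"):
    i=get_image(n);cv2.imwrite(f"pics/{n}F.png",cv2.resize(i["pixels"][:,:,::-1],(800,600),interpolation=cv2.INTER_CUBIC))
    c=proj(i,[[520,220,10]])[0].astype(int);s=[75,45][n=="top"]
    a=i["pixels"][max(0,c[1]-s):c[1]+s,max(0,c[0]-s):c[0]+s,::-1];cv2.imwrite(f"pics/{n}Fz.png",cv2.resize(a,(580,580),interpolation=cv2.INTER_CUBIC))
E
```

```text
t: 23.62
ee_pos: [420.3, 225.5, 163.5]
orientation: [0.028, 1.57, -0.027]
ft_force: [0.7, 0.3, -0.2]
width: 72.2
t: 24.25
ee_pos: [410.3, -51.1, 161.9]
orientation: [0.027, 1.57, -0.027]
ft_force: [1.2, 0.4, -0.9]
width: 71.9
t: 24.75
ee_pos: [406.3, -159.1, 161.5]
orientation: [0.029, 1.571, -0.028]
ft_force: [0.1, 0.6, -0.1]
width: 72.1
```

View pics/topF.png

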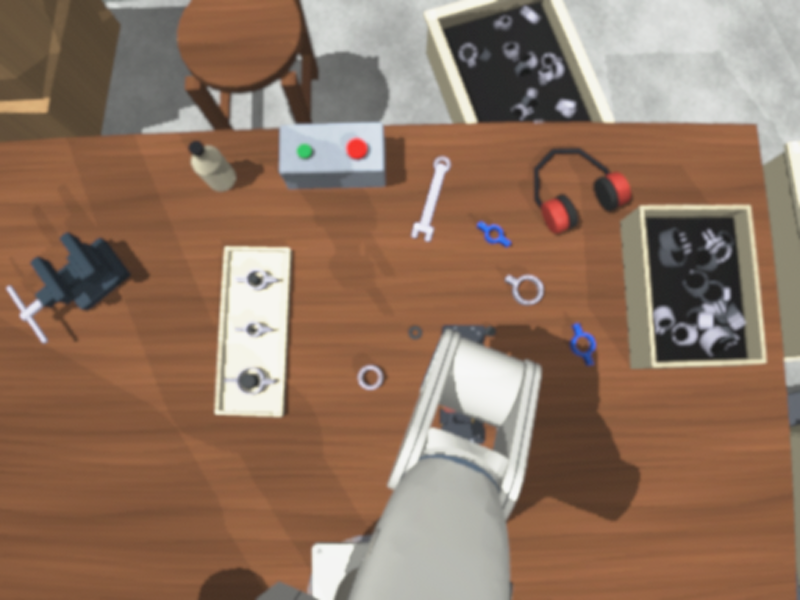

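View pics/topFz.png

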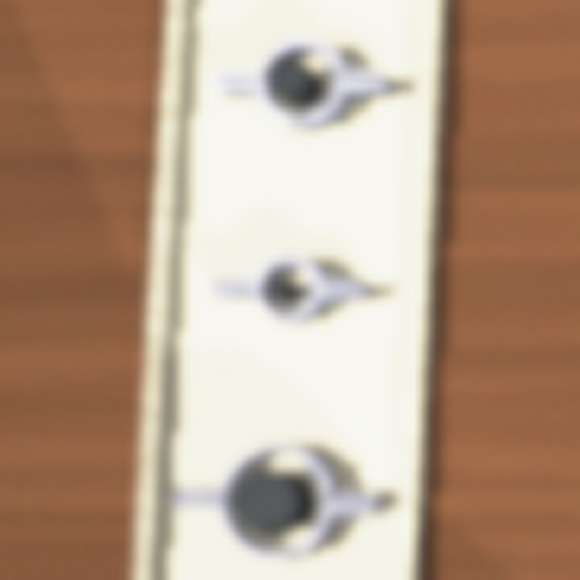

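View pics/sideFz.png

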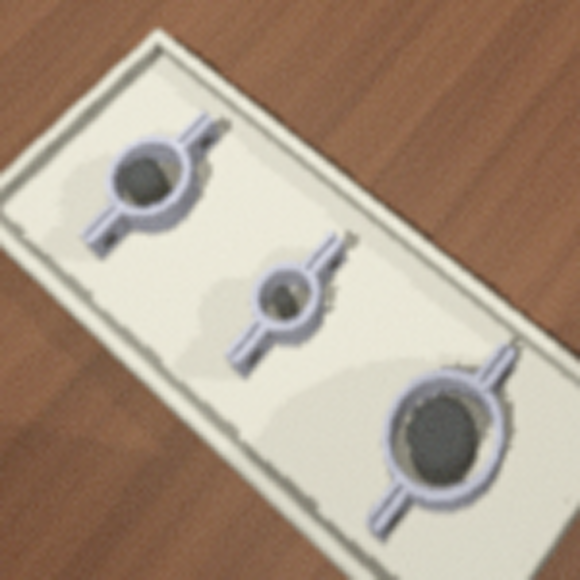

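View pics/sideF.png

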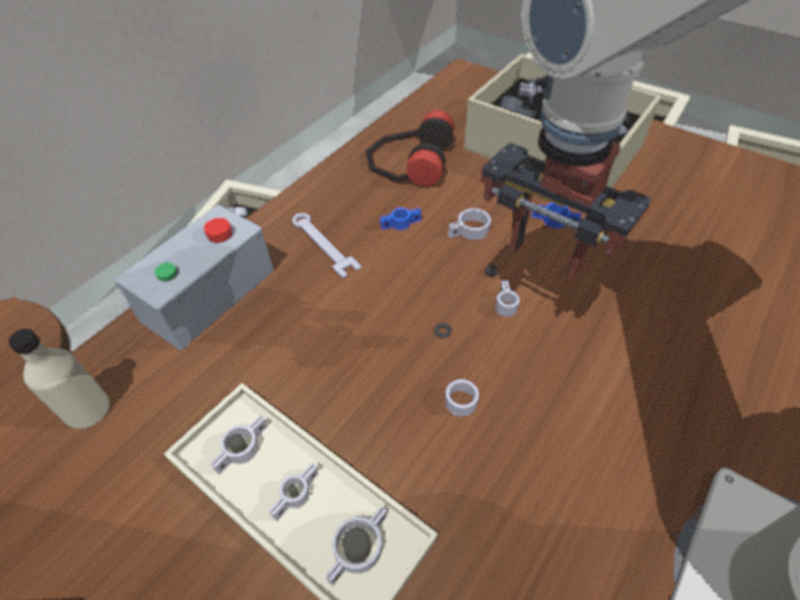

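The side view shows all three clamps flat over their posts, at (238,443), (293,489) and (357,544). The rejects are unmoved at (508,302), (462,397) and (473,224), and so are the blue look-alikes. The gripper is clear of everything.

```bash
python3 -c "
from workcell import *
print(close_job())"
```

```text
the job is handed in; nothing more can be done
None
```

The three sound clamps are in the tray, each flat over the post of its size. I placed the smallest first, then the middle one, then the largest, and handed the job in at about 25 s of the 77 s.

- **Placing:** the last top and side pictures show every post standing inside its ring. The force reading stayed low throughout, at about 7 N at most, and that was during a grasp.
- **Left alone:** the three faulty pieces and both blue look-alikes are where they started, and nothing has fallen.
- **Disagreements:** the side camera read about 5 mm further along y than the top camera and the robot. I worked from the shift between pick and place, on which the cameras agreed to about 3 mm. The gripper read 32 mm on the smallest clamp, which should be 34 mm; the other two read about right, and the clamp still held and seated properly.

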